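# Tip the turned balls out of the mesh basket

### The arm

A 6-joint arm with a two-finger parallel gripper is mounted at the origin on the work surface. World frame = base frame: x ahead of the robot, y to its left, z up, the work surface at z = 0. Lengths are in m, angles in degrees, forces in N, time in s.
With the tool pointing down it reaches from about 0.3 to 0.75 m from the base axis. Payload 8.5 kg.
Tool frame: the origin (TCP) lies at the very end of the fingers, on their centre line; the grasp point (between the pads) lies 19 mm behind it; z points along the fingers, y is the line along which they close (so a half turn about z gives the same grasp; the last joint's range is limited). The gripper opens to 85 mm and grips with 20 to 120 N. Pads are 22 mm wide; open, the fingers measure 114 mm over their backs; the gripper's body (76 mm by 85 mm) begins 54 mm behind the grasp point. The pads swing forward as they close: fully open they stand 13 mm farther back than shut.
Start: joints at [-89.399, 21.807, 74.336, -0, 83.858, -12.336], TCP at [0.123, -0.536, 0.231] pointing down, gripper open.
Joint ranges: [-178.18, 178.18], [-50.72, 133.34], [12.68, 142.11], [-81.47, 261.47], [9.98, 163.14], [-165.26, 165.26]. Speed limits (degrees/s): [136.94, 136.94, 180, 180, 180, 180].

### API

Orientations are given as a 3x3 rotation matrix whose columns are the frame's x, y, z axes.
In Python, from rig import observe, cams, ticket gives the robot as it stands.
- The arm moves only by the tool move_arm, never from a script. Its arguments are lists of equal length, an entry for each row: "jaw": the finger opening in cm, from 0 to 8.54; "dp": the shift along the tool's x, y, z in cm, a list of three; "turn": the turn, a rotation vector about the tool's x, y, z in rad, a list of three. In form: {"jaw": [jaw, ...], "dp": [[tx, ty, tz], ...], "turn": [[wx, wy, wz], ...]}. A call has 1 to 12 rows; each row shifts and turns the commanded pose from where the row before left it, along the tool's axes as they then stand; what a row does not reach is not made up. A row lasts 1/12 s, in which the tool goes at most 41.7 mm and 7.16 degrees, less where a joint would pass 70% of its speed; a pose out of reach is approached as far as the arm can. A call is refused whole if a number of a shift passes 4.17 or a number of a turn 0.125, either way. A call with a gripper value outside its range is refused whole. The fingers move at their own pace and stop on an object; "force" is the grip in N (left out, the last holds). Time passes only in rows, so rows that do not move let the fingers close. It gives the time, the measured TCP pose, the force, the opening and the grip force at its end, in the units of the state.
- observe(): the state, without advancing time (a new reading comes with each control period).
- cams.get_image(name): name is "scene" or "top" or "wrist"; returns (picture, depth): 384x512x3 uint8, red, green, blue; 384x512 float32, m along the optical axis (not along the pixel's ray), 0 where there is no reading.
- cams.calibration(name): a dict with "vertical_fov" (degrees; the focal length in pixels is half the picture's height over the tangent of half this angle, whatever the lens; pixels are square), "cx", "cy" (the principal point, pixels), "view" (4x4, takes a point from world to camera coordinates); the wrist camera has in their place "tool_from_camera" (4x4, takes a point from camera to tool coordinates, whose origin is the TCP and whose axes are the flange's). Camera axes: x right, y up, looking along -z (the intrinsics and any distortion apply to the point x, -y, -z); pixel columns grow to the right and rows downward; lengths in m; the calibration is good to about 2 mm. A picture is of the moment at which its call begins: read the wrist's pose just before it. calibration takes no time and is no camera call.
- ticket.close_job(): hands the job in; it is judged then, once.
Trained networks look in the newest picture that a camera, given by its name, has taken for a name from the list of things; names that differ only in an ending like _2 or _b are one class to them, and where a whole thing is asked for, a point or a joint stands for the part that bears it (a point fixed in the world has none). Each returns a list of dicts, best first, with "p" (0 to 1); they miss things now and then, are a little off and sometimes report something else, mostly with a low value. They report only what shows in the picture. A call takes as long as a camera call. They do not tell look-alikes from the thing itself.
- cams.spot_in(camera, query): "box" ([centre column, centre row, width, height] as shares, 0 to 1, of the picture: columns of its width, rows of its height, round what is visible of it).
- cams.outline_of(camera, query): "mask" (384x512 bool, what is visible of it) and "box" ([centre column, centre row, width, height] as shares, 0 to 1, of the picture: columns of its width, rows of its height, round what is visible of it).
- cams.mark_of(camera, query): "location" ([column, row] as shares, 0 to 1, of the picture: columns of its width, rows of its height: a listed point, or the origin of a listed thing).
The state is a dict: "time_s": time; "q": joint angles; "qvel": joint speeds; "joint_efforts": joint torques, N m; "position": TCP position; "tool_rot": TCP orientation; "ft_force": force on the tool from outside, world axes, zero at the start; "wrist_torque": the same for the moment, N m; "grip_width": finger opening in m; "gripper_force": force on a finger pad.
Only numpy, scipy, OpenCV 4.12 (cv2) and the standard library are available. Lean on these libraries where they do the work, as an engineer would, in place of code of your own. Each camera call takes 0.05 s, during which the arm holds its last target. There are 200 camera calls.

### The job

Lift the wire mesh basket by its red handle and tip it forwards over the yellow tray so that both wooden balls roll out through the spout into the tray (not into the grey tray). Then stand the empty basket back upright on its black rubber pad, where it was, and let go. Never tip the basket backwards or sideways.

Things in the scene. Friction and masses are not known exactly. Their poses are not given: they have to be found in the camera images.
- basket: Open steel-wire mesh basket, 0.2 to 0.35 kg, on a fixed black rubber pad 190 x 150 x 10 mm. Origin: centre of its underside on the pad, x towards the spout, z up. Walls 55 mm high, back at x -70, sides at y -60 and +60. Rigid red handle bar along y, 14 thick (x), 24 high, 120 long, centre at x 0, y 0, z 120, on a wire post at each end. Floor flat from x -70 to 10, then a ramp up to the spout.
- basket_lip (a point): Middle of the lip of the basket's spout, at x 85, y 0, z 23 mm in the basket's frame, axes as the basket's. The spout is a notch in the rim, 72 mm wide and open above, at the top of the 15 degree ramp. Level, the ramp keeps the balls in; with the front tipped down well past 15 degrees they roll out here, and 40 to 50 degrees empties it.
- ball_a: Light-wood ball, 30 mm in diameter, 12 g; origin at its centre (its axes mean nothing). It starts loose on the basket's 3 mm thick floor, rolls freely, and stays in while the basket is held about level and moved without jerks.
- ball_b: Light-wood ball, 30 mm in diameter, 12 g; origin at its centre (its axes mean nothing). It starts loose on the basket's 3 mm thick floor, rolls freely, and stays in while the basket is held about level and moved without jerks.
- yellow_tray: Loose yellow plastic open tray, 200 (x) by 160 (y), 60 mm high, 5 mm walls and floor, 0.6 kg, empty. Origin at the centre of its underside, z up. The basket's pad, this tray and a like grey tray stand side by side across the bench, in any order; a glue bottle 140 mm high and a wooden block stand beyond them.
Not all that is in view belongs to the job. What is shaped like the basket but orange is not meant.

How it is judged (in metres and radians):
On the way, in this order (a step that is already met when the one before it is completed fails the run):
1. the basket is lifted clear of its pad, with both balls in it (height (world z) of basket above 0.06 m and distance between each of ball_a, ball_b and basket below 0.1 m), for 0.2 s.
2. the basket is tipped over the yellow tray (angle between basket's own x axis and vertical above 1.92 rad and horizontal distance between basket and yellow_tray below 0.2 m), for 0.2 s.
At the end, for the whole second after the job is handed in: Both balls lie at rest inside the yellow tray, which stands flat; the basket stands upright (within 7 degrees) and still on its pad, within 40 mm of where it stood at the start, released (x of ball_a in the frame of yellow_tray between -0.095 and 0.095 m and y of ball_a in the frame of yellow_tray between -0.075 and 0.075 m and z of ball_a in the frame of yellow_tray between 0 and 0.055 m and linear speed of each of ball_a, ball_b below 0.05 m/s and x of ball_b in the frame of yellow_tray between -0.095 and 0.095 m and y of ball_b in the frame of yellow_tray between -0.075 and 0.075 m and z of ball_b in the frame of yellow_tray between 0 and 0.055 m and distance of basket from where it was at the start of the episode below 0.04 m and angle between each of basket, yellow_tray's own z axis and vertical below 0.12 rad and linear speed of basket below 0.03 m/s); the robot touches nothing.
It fails at once if the basket is tipped backwards or sideways by more than 30 degrees (angle between basket's own x axis and vertical below 1.05 rad or angle between basket's own y axis and vertical below 1.05 rad or angle between basket's own y axis and vertical above 2.09 rad).
It also fails if it takes over 64 s, if anything falls off the work surface, if the arm or the gripper's body presses on something with over 40 N, if the wrist force passes 120 N, or if a joint passes its speed limit or range.

## Working session

There is one attempt and no reset: what is moved stays moved. The work goes in short steps, Python scripts to look and compute and a tool call to move; the robot and the scene stay as the last step left them, time stands still between calls to the robot, and variables do not carry over. Pictures are saved under pics/ and viewed, at most 10 in all, crops included, and the job is handed in when it is done.

Besides the shell and the picture viewer there is one more tool, called after ">>>" by a JSON object that holds its "name" and its "arguments", one argument or row to a line. move_arm: Moves the arm, as the interface text tells. Its arguments: {"type":"object","properties":{"jaw":{"type":"array","items":{"type":"number"}},"dp":{"type":"array","items":{"type":"array","items":{"type":"number"}}},"turn":{"type":"array","items":{"type":"array","items":{"type":"number"}}},"force":{"type":"number"}},"required":["jaw","dp","turn"]}

```bash
mkdir -p pics; cat > h.py <<'E'
import numpy as np,cv2
from rig import observe,cams,ticket
def world(cam,u,v,d):
    c=cams.calibration(cam); f=192/np.tan(np.radians(c["vertical_fov"])/2)
    p=np.array([(u-c["cx"])/f*d,-(v-c["cy"])/f*d,-d,1])
    if cam=="wrist":
        s=observe(); T=np.eye(4);T[:3,:3]=s["tool_rot"];T[:3,3]=s["position"]
        return (T@c["tool_from_camera"]@p)[:3]
    return (np.linalg.inv(c["view"])@p)[:3]
def cloud(cam,d):
    v,u=np.mgrid[0:384,0:512]
    c=cams.calibration(cam); f=192/np.tan(np.radians(c["vertical_fov"])/2)
    p=np.stack([(u-c["cx"])/f*d,-(v-c["cy"])/f*d,-d,np.ones_like(d)],-1)
    return (p@np.linalg.inv(c["view"]).T)[...,:3]
E
python3 - <<'E'
from h import *
a,d=cams.get_image("top");b,e=cams.get_image("scene")
np.savez("i.npz",a=a,d=d,b=b,e=e)
cv2.imwrite("pics/1.png",cv2.vconcat([a])[:,:,::-1]);cv2.imwrite("pics/2.png",b[:,:,::-1])
print({k:v for k,v in cams.calibration("top").items()},cams.calibration("scene").keys())
for cam,D in(("top",d),("scene",e)):
  P=cloud(cam,D)
  for q in("basket","yellow_tray","ball_a"):
    for r in cams.outline_of(cam,q)[:3]:
        m=r["mask"]&(D>0); print(cam,q,round(r["p"],2),np.round(np.array(r["box"])*[512,384,512,384]),np.median(P[m],0).round(3),P[m].min(0).round(3),P[m].max(0).round(3))
  for q in("basket","basket_lip"):
    for r in cams.mark_of(cam,q)[:3]: print(cam,q,round(r["p"],2),np.array(r["location"])*[512,384])
E
```

```text
{'vertical_fov': 50.673669419521346, 'cx': 257.15257731046614, 'cy': 194.5636344071654, 'view': array([[-0.00160452, -0.99987154, -0.01594772,  0.00481695],
       [ 0.9957955 , -0.00305823,  0.09155308, -0.57977642],
       [-0.09159009, -0.01573377,  0.99567249, -1.16260801],
       [ 0.        ,  0.        ,  0.        ,  1.        ]])} dict_keys(['vertical_fov', 'cx', 'cy', 'view'])
top basket 0.73 [144. 231.  57.  67.] [0.477 0.319 0.042] [ 0.38   0.24  -0.002] [0.571 0.412 0.148]
top basket 0.72 [145. 133.  56.  55.] [0.757 0.341 0.016] [ 0.686  0.246 -0.005] [0.851 0.429 0.139]
top yellow_tray 0.61 [352. 226.  82.  82.] [ 0.488 -0.275  0.006] [ 0.367 -0.387 -0.004] [ 0.61  -0.165  0.066]
top ball_a 0.62 [138. 234.   7.   9.] [0.465 0.352 0.041] [0.456 0.314 0.011] [0.477 0.37  0.145]
top ball_a 0.38 [156. 242.  12.  10.] [0.44  0.298 0.041] [0.431 0.263 0.009] [0.45  0.313 0.143]
top basket 0.78 [152.576  229.7856]
top basket 0.68 [144.896  140.3136]
top basket_lip 0.93 [163.7888 201.216 ]
top basket_lip 0.92 [175.2064 142.6944]
scene basket 0.59 [347. 124.  50.  52.] [0.483 0.301 0.058] [ 0.343  0.238 -0.002] [0.572 0.447 0.147]
scene basket 0.55 [411. 192.  77.  71.] [0.772 0.33  0.055] [ 0.651  0.243 -0.006] [0.818 0.442 0.138]
scene yellow_tray 0.94 [146. 209. 102.  99.] [ 0.479 -0.27   0.008] [ 0.373 -0.378 -0.001] [ 0.608 -0.166  0.066]
scene basket 0.78 [340.6848 130.9056]
scene basket 0.68 [406.9888 204.5184]
scene basket_lip 0.74 [346.2144 151.4112]
scene basket_lip 0.73 [377.1904 209.0112]
```

View pics/1.png

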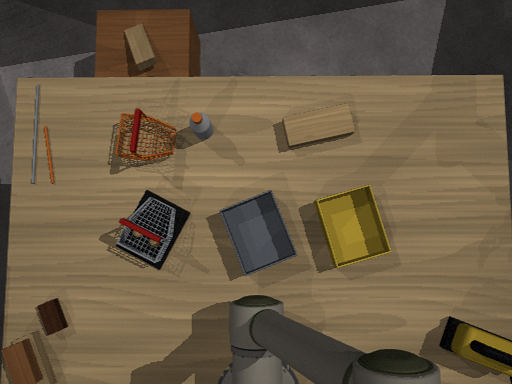

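View pics/2.png

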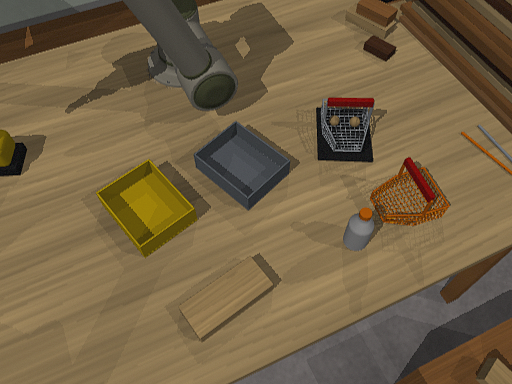

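The top view shows the grey-wire basket on its black pad at (152,230), handle near (141,230), spout towards (165,201). The grey tray is at (258,232), the yellow tray at (352,226), and the orange look-alike at (145,135).

```bash
python3 - <<'E'
from h import *
I=np.load("i.npz")
for cam,k,D in(("top","a",I["d"]),("scene","b",I["e"])):
  im=I[k].astype(int);P=cloud(cam,D);R,G,B=im[...,0],im[...,1],im[...,2]
  red=(R>90)&(G<45)&(B<50)&(D>0)&(abs(P[...,0]-.48)<.12)&(abs(P[...,1]-.32)<.12)&(P[...,2]>.09)
  q=P[red];c,s,a=cv2.minAreaRect(q[:,:2].astype(np.float32)*1000)
  print(cam,"handle",red.sum(),np.round(c),np.round(s),round(a,1),np.percentile(q[:,2],[5,50,95]).round(3))
  pad=(im.max(-1)<45)&(D>0)&(abs(P[...,0]-.48)<.16)&(abs(P[...,1]-.32)<.14)&(abs(P[...,2]-.010)<.008)
  q=P[pad];c,s,a=cv2.minAreaRect(q[:,:2].astype(np.float32)*1000);print(cam,"pad",pad.sum(),np.round(c),np.round(s),round(a,1))
  for nm,y0,m in(("yel",-.275,(R>1.4*B)&(G>1.3*B)),("grey",.02,abs(R-B)<40)):
    t=m&(D>0)&(P[...,2]>.045)&(P[...,2]<.075)&(abs(P[...,0]-.48)<.16)&(abs(P[...,1]-y0)<.14)
    q=P[t];c,s,a=cv2.minAreaRect(q[:,:2].astype(np.float32)*1000);print(cam,nm,t.sum(),np.round(c),np.round(s),round(a,1))
  m=(P[...,2]>.03)&(D>0)&(P[...,0]>.5)&(P[...,0]<.9)&(P[...,1]<.23)&(P[...,1]>-.4)
  for y in np.arange(-.4,.23,.07):
    w=m&(abs(P[...,1]-y)<.035); print(round(y,2),P[w][:,0].max().round(2) if w.any() else None,P[w][:,2].max().round(2) if w.any() else None,end=";")
s=observe();print(s["position"],s["tool_rot"],s["grip_width"],s["time_s"])
E
```

```text
top handle 210 [477. 313.] [117.  13.] 63.4 [0.14  0.143 0.146]
top pad 1471 [480. 314.] [152. 190.] 62.2
top yel 618 [ 489. -269.] [200. 161.] 16.0
top grey 520 [470.   1.] [200. 160.] 21.6
-0.4 None None;-0.33 0.61 0.07;-0.26 0.85 0.07;-0.19 0.84 0.07;-0.12 0.83 0.05;-0.05 0.81 0.07;0.02 0.58 0.07;0.09 0.55 0.07;0.16 0.81 0.15;scene handle 187 [477. 311.] [118.  16.] 64.5 [0.139 0.143 0.146]
scene pad 1416 [482. 312.] [153. 193.] 62.1
scene yel 1017 [ 488. -270.] [206. 160.] 16.1
scene grey 998 [470.  -0.] [203. 163.] 21.7
-0.4 None None;-0.33 0.61 0.07;-0.26 0.85 0.07;-0.19 0.84 0.07;-0.12 0.83 0.04;-0.05 0.81 0.07;0.02 0.58 0.07;0.09 0.56 0.06;0.16 0.81 0.15;[ 0.12313723 -0.53601576  0.23132903] [[ 9.74614121e-01  2.23891300e-01  6.99430944e-06]
 [ 2.23891300e-01 -9.74614121e-01 -1.19113255e-05]
 [ 4.14991061e-06  1.31749110e-05 -1.00000000e+00]] 0.08558612037667565 0.6
```

```bash
cat >> h.py <<'E'
from scipy.spatial.transform import Rotation as Ro
import json
def down(yaw,tilt=0):  # tool y along basket x at yaw (deg), tilted front-down
    c,s=np.cos(np.radians(yaw)),np.sin(np.radians(yaw))
    R=np.array([[-s,c,0],[c,s,0],[0,0,-1.]]).T.copy()
    R=np.stack([[-s,c,0],[c,s,0],[0,0,-1.]],1)
    return R@Ro.from_rotvec([np.radians(tilt),0,0]).as_matrix()
def plan(steps,jaw,start=None):
    """steps: (pos,R,n,profile) ; prints rounded rows, simulating rounding"""
    s=observe();p,R=(np.array(s["position"]),np.array(s["tool_rot"])) if start is None else start
    dp,tw=[],[]
    for P,RT,n,prof in steps:
        p0,R0=p.copy(),R.copy();rv=Ro.from_matrix(R0.T@RT).as_rotvec()
        for i in range(1,n+1):
            t=i/n; f=t if prof=="lin" else t*t*(3-2*t)
            pt=p0+(np.array(P)-p0)*f; Rt=R0@Ro.from_rotvec(rv*f).as_matrix()
            d=np.round(R.T@(pt-p)*100/.05)*.05; w=np.round(Ro.from_matrix(R.T@Rt).as_rotvec()/.005)*.005
            p=p+R@d/100; R=R@Ro.from_rotvec(w).as_matrix()
            dp.append([round(x,2)+0. for x in d]);tw.append([round(x,3)+0. for x in w])
    for k in range(0,len(dp),12): print(json.dumps({"jaw":[jaw]*len(dp[k:k+12]),"dp":dp[k:k+12],"turn":tw[k:k+12]}).replace(" ",""))
    print("max",np.abs(dp).max(),np.abs(tw).max(),"end",p.round(4)); return p,R
E
python3 - <<'E'
from h import *
plan([([.42,-.22,.27],down(-52),13,"lin"),([.477,.312,.25],down(-27),14,"lin")],8.5)
E
```

```text
{"jaw":[8.5,8.5,8.5,8.5,8.5,8.5,8.5,8.5,8.5,8.5,8.5,8.5],"dp":[[2.75,-1.85,-0.3],[2.85,-1.75,-0.3],[2.9,-1.7,-0.3],[2.95,-1.55,-0.3],[2.95,-1.5,-0.3],[3.05,-1.35,-0.3],[3.1,-1.25,-0.3],[3.15,-1.2,-0.3],[3.15,-1.05,-0.3],[3.2,-0.9,-0.25],[3.2,-0.85,-0.3],[3.25,-0.75,-0.3]],"turn":[[0.0,0.0,-0.035],[0.0,0.0,-0.03],[0.0,0.0,-0.035],[0.0,0.0,-0.035],[0.0,0.0,-0.035],[0.0,0.0,-0.03],[0.0,0.0,-0.035],[0.0,0.0,-0.035],[0.0,0.0,-0.035],[0.0,0.0,-0.03],[0.0,0.0,-0.035],[0.0,0.0,-0.035]]}
{"jaw":[8.5,8.5,8.5,8.5,8.5,8.5,8.5,8.5,8.5,8.5,8.5,8.5],"dp":[[3.3,-0.6,-0.3],[2.65,-2.75,0.15],[2.75,-2.65,0.15],[2.8,-2.6,0.1],[2.9,-2.5,0.15],[3.0,-2.4,0.15],[3.05,-2.3,0.15],[3.1,-2.2,0.15],[3.2,-2.1,0.15],[3.25,-2.0,0.1],[3.3,-1.9,0.15],[3.4,-1.8,0.15]],"turn":[[0.0,0.0,-0.03],[0.0,0.0,-0.03],[0.0,0.0,-0.035],[0.0,0.0,-0.03],[0.0,0.0,-0.03],[0.0,0.0,-0.03],[0.0,0.0,-0.035],[0.0,0.0,-0.03],[0.0,0.0,-0.03],[0.0,0.0,-0.03],[0.0,0.0,-0.035],[0.0,0.0,-0.03]]}
{"jaw":[8.5,8.5,8.5],"dp":[[3.4,-1.7,0.15],[3.5,-1.6,0.15],[3.5,-1.45,0.15]],"turn":[[0.0,0.0,-0.03],[0.0,0.0,-0.03],[0.0,0.0,-0.035]]}
max 3.5 0.035 end [0.477  0.3117 0.2498]
```

>>> {"name": "move_arm", "arguments": {
  "jaw": [8.5,8.5,8.5,8.5,8.5,8.5,8.5,8.5,8.5,8.5,8.5,8.5],
  "dp": [
    [2.75,-1.85,-0.3],
    [2.85,-1.75,-0.3],
    [2.9,-1.7,-0.3],
    [2.95,-1.55,-0.3],
    [2.95,-1.5,-0.3],
    [3.05,-1.35,-0.3],
    [3.1,-1.25,-0.3],
    [3.15,-1.2,-0.3],
    [3.15,-1.05,-0.3],
    [3.2,-0.9,-0.25],
    [3.2,-0.85,-0.3],
    [3.25,-0.75,-0.3]
  ],
  "turn": [
    [0,0,-0.035],
    [0,0,-0.03],
    [0,0,-0.035],
    [0,0,-0.035],
    [0,0,-0.035],
    [0,0,-0.03],
    [0,0,-0.035],
    [0,0,-0.035],
    [0,0,-0.035],
    [0,0,-0.03],
    [0,0,-0.035],
    [0,0,-0.035]
  ]
}}

```text
time_s: 1.6
position: [0.3978, -0.243, 0.2672]
tool_rot: [[0.807, 0.591, 0.0], [0.591, -0.807, -0.0], [0.0, 0.0, -1.0]]
ft_force: [0.2, -1.8, 0.4]
grip_width: 0.0851
gripper_force: 0.0
```

>>> {"name": "move_arm", "arguments": {
  "jaw": [8.5,8.5,8.5,8.5,8.5,8.5,8.5,8.5,8.5,8.5,8.5,8.5],
  "dp": [
    [3.3,-0.6,-0.3],
    [2.65,-2.75,0.15],
    [2.75,-2.65,0.15],
    [2.8,-2.6,0.1],
    [2.9,-2.5,0.15],
    [3.0,-2.4,0.15],
    [3.05,-2.3,0.15],
    [3.1,-2.2,0.15],
    [3.2,-2.1,0.15],
    [3.25,-2.0,0.1],
    [3.3,-1.9,0.15],
    [3.4,-1.8,0.15]
  ],
  "turn": [
    [0,0,-0.03],
    [0,0,-0.03],
    [0,0,-0.035],
    [0,0,-0.03],
    [0,0,-0.03],
    [0,0,-0.03],
    [0,0,-0.035],
    [0,0,-0.03],
    [0,0,-0.03],
    [0,0,-0.03],
    [0,0,-0.035],
    [0,0,-0.03]
  ]
}}

```text
time_s: 2.6
position: [0.4646, 0.2, 0.2545]
tool_rot: [[0.534, 0.846, 0.0], [0.846, -0.534, 0.0], [0.0, 0.0, -1.0]]
ft_force: [0.9, -0.6, 1.0]
grip_width: 0.0851
gripper_force: 0.0
```

>>> {"name": "move_arm", "arguments": {
  "jaw": [8.5,8.5,8.5,8.5],
  "dp": [
    [3.4,-1.7,0.15],
    [3.5,-1.6,0.15],
    [3.5,-1.45,0.15],
    [0,0,0]
  ],
  "turn": [
    [0,0,-0.03],
    [0,0,-0.03],
    [0,0,-0.035],
    [0,0,0]
  ]
}}

```text
time_s: 2.93
position: [0.4765, 0.3169, 0.2488]
tool_rot: [[0.447, 0.895, -0.001], [0.895, -0.447, 0.001], [0.001, -0.001, -1.0]]
ft_force: [0.5, -0.3, -0.3]
grip_width: 0.0849
gripper_force: 0.0
```

```bash
python3 - <<'E'
from h import *
s=observe();print(s["position"],s["q"],s["time_s"])
w,d=cams.get_image("wrist");cv2.imwrite("pics/3.png",w[:,:,::-1])
im=w.astype(int);m=(im[...,0]>90)&(im[...,1]<45)&(im[...,2]<50)&(d>0)
v,u=np.nonzero(m);q=np.array([world("wrist",a,b,d[b,a]) for a,b in zip(u[::5],v[::5])])
q=q[q[:,2]>.135];c,sz,a=cv2.minAreaRect(q[:,:2].astype(np.float32)*1000);print(c,sz,a,np.percentile(q[:,2],[5,50,95]))
plan([([.477,.312,.113],down(-27),8,"sm")],8.5)
E
```

```text
[0.47653964 0.31687383 0.24880795] [21.733044   23.42810207 68.80879365  0.08814941 87.77705281 48.27734534] 2.9333
(477.15924072265625, 311.6283874511719) (113.9964599609375, 12.89706039428711) 63.81989288330078 [0.13993658 0.14135788 0.14254157]
{"jaw":[8.5,8.5,8.5,8.5,8.5,8.5,8.5,8.5],"dp":[[0.0,0.0,0.6],[-0.05,0.0,1.5],[0.0,0.05,2.2],[-0.05,0.05,2.5],[-0.05,0.0,2.5],[0.0,0.05,2.15],[-0.05,0.0,1.55],[0.0,0.0,0.6]],"turn":[[0.0,0.0,0.0],[0.0,0.0,0.0],[0.0,0.0,0.0],[0.0,0.0,0.005],[0.0,0.0,0.0],[0.0,0.0,0.0],[0.0,0.0,0.0],[0.0,0.0,0.0]]}
max 2.5 0.005 end [0.4769 0.3119 0.113 ]
```

View pics/3.png

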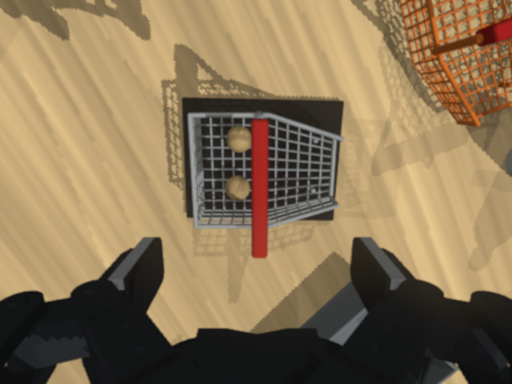

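The wrist view shows the handle vertical at column 260 (rows 118–257), spout to the right, and both balls at (238,138) and (238,187). This matches the earlier handle position, so I descend.

>>> {"name": "move_arm", "arguments": {
  "jaw": [8.5,8.5,8.5,8.5,8.5,8.5,8.5,8.5,8.5,8.5],
  "dp": [
    [0,0,0.6],
    [0,0,1.5],
    [0,0,2.2],
    [0,0,2.5],
    [0,0,2.5],
    [0,0,2.2],
    [0,0,1.5],
    [0,0,0.7],
    [0,0,0],
    [0,0,0]
  ],
  "turn": [
    [0,0,0],
    [0,0,0],
    [0,0,0],
    [0,0,0],
    [0,0,0],
    [0,0,0],
    [0,0,0],
    [0,0,0],
    [0,0,0],
    [0,0,0]
  ]
}}

```text
time_s: 3.82
position: [0.4774, 0.3111, 0.1135]
tool_rot: [[0.454, 0.891, 0.001], [0.891, -0.454, 0.0], [0.0, 0.001, -1.0]]
ft_force: [0.1, 0.2, 1.2]
grip_width: 0.0851
gripper_force: 0.0
```

>>> {"name": "move_arm", "arguments": {
  "jaw": [6,4,3,2.4,2,1.6,1.2,0.8,0.4,0.2,0.2,0.2],
  "dp": [
    [0,0,0.2],
    [0,0,0],
    [0,0,0],
    [0,0,0],
    [0,0,0],
    [0,0,0],
    [0,0,0],
    [0,0,0],
    [0,0,0],
    [0,0,0],
    [0,0,0],
    [0,0,0]
  ],
  "turn": [
    [0,0,0],
    [0,0,0],
    [0,0,0],
    [0,0,0],
    [0,0,0],
    [0,0,0],
    [0,0,0],
    [0,0,0],
    [0,0,0],
    [0,0,0],
    [0,0,0],
    [0,0,0]
  ],
  "force": 70
}}

```text
time_s: 4.82
position: [0.477, 0.3118, 0.111]
tool_rot: [[0.453, 0.892, 0.0], [0.892, -0.453, 0.0], [0.0, -0.0, -1.0]]
ft_force: [-2.2, 1.1, 3.8]
grip_width: 0.013
gripper_force: 68.6
```

>>> {"name": "move_arm", "arguments": {
  "jaw": [0.2,0.2,0.2,0.2,0.2,0.2,0.2,0.2,0.2,0.2,0.2,0.2],
  "dp": [
    [0,0,-0.2],
    [0,0,-0.5],
    [0,0,-0.9],
    [0,0,-1.3],
    [0,0,-1.7],
    [0,0,-1.9],
    [0,0,-1.9],
    [0,0,-1.7],
    [0,0,-1.3],
    [0,0,-0.9],
    [0,0,-0.5],
    [0,0,-0.2]
  ],
  "turn": [
    [0,0,0],
    [0,0,0],
    [0,0,0],
    [0,0,0],
    [0,0,0],
    [0,0,0],
    [0,0,0],
    [0,0,0],
    [0,0,0],
    [0,0,0],
    [0,0,0],
    [0,0,0]
  ]
}}

```text
time_s: 5.82
position: [0.4771, 0.3117, 0.2415]
tool_rot: [[0.453, 0.892, 0.001], [0.892, -0.453, 0.0], [0.001, 0.001, -1.0]]
ft_force: [-0.6, -0.0, -2.9]
grip_width: 0.0132
gripper_force: 68.2
```

>>> {"name": "move_arm", "arguments": {
  "jaw": [0.2,0.2,0.2,0.2],
  "dp": [
    [0,0,0],
    [0,0,0],
    [0,0,0],
    [0,0,0]
  ],
  "turn": [
    [0,0,0],
    [0,0,0],
    [0,0,0],
    [0,0,0]
  ]
}}

```text
time_s: 6.15
position: [0.4769, 0.3117, 0.2402]
tool_rot: [[0.453, 0.892, -0.001], [0.892, -0.453, -0.0], [-0.001, -0.001, -1.0]]
ft_force: [0.8, -0.0, -2.6]
grip_width: 0.0131
gripper_force: 68.2
```

```bash
python3 - <<'E'
from h import *
s=observe();print(s["position"],s["ft_force"],s["grip_width"],s["time_s"])
w,d=cams.get_image("wrist");t,_=cams.get_image("top");cv2.imwrite("pics/4.png",np.hstack([cv2.resize(w,(400,300)),cv2.resize(t[100:292,50:306],(400,300))])[:,:,::-1])
plan([([.45,-.281,.242],down(16),36,"sm")],.2)
E
```

```text
[0.47688011 0.31165695 0.24017585] [ 0.76435339 -0.02512098 -2.64175581] 0.013131629853366094 6.15
{"jaw":[0.2,0.2,0.2,0.2,0.2,0.2,0.2,0.2,0.2,0.2,0.2,0.2],"dp":[[-0.1,0.05,0.0],[-0.4,0.15,0.0],[-0.55,0.3,0.0],[-0.8,0.3,0.0],[-1.0,0.45,0.0],[-1.2,0.45,0.0],[-1.35,0.55,0.0],[-1.55,0.55,0.0],[-1.7,0.6,0.0],[-1.8,0.55,-0.05],[-1.95,0.6,0.0],[-2.1,0.55,0.0]],"turn":[[0.0,0.0,0.0],[0.0,0.0,-0.005],[0.0,0.0,-0.01],[0.0,0.0,-0.01],[0.0,0.0,-0.015],[0.0,0.0,-0.015],[0.0,0.0,-0.02],[0.0,0.0,-0.02],[0.0,0.0,-0.02],[0.0,0.0,-0.025],[0.0,0.0,-0.025],[0.0,0.0,-0.03]]}
{"jaw":[0.2,0.2,0.2,0.2,0.2,0.2,0.2,0.2,0.2,0.2,0.2,0.2],"dp":[[-2.15,0.5,0.0],[-2.3,0.45,0.0],[-2.35,0.45,0.0],[-2.4,0.35,0.0],[-2.4,0.25,0.0],[-2.5,0.2,0.0],[-2.45,0.15,-0.05],[-2.45,0.05,0.0],[-2.45,-0.05,0.0],[-2.35,-0.1,0.0],[-2.3,-0.15,0.0],[-2.25,-0.25,0.0]],"turn":[[0.0,0.0,-0.03],[0.0,0.0,-0.025],[0.0,0.0,-0.03],[0.0,0.0,-0.03],[0.0,0.0,-0.035],[0.0,0.0,-0.03],[0.0,0.0,-0.03],[0.0,0.0,-0.03],[0.0,0.0,-0.03],[0.0,0.0,-0.03],[0.0,0.0,-0.03],[0.0,0.0,-0.03]]}
{"jaw":[0.2,0.2,0.2,0.2,0.2,0.2,0.2,0.2,0.2,0.2,0.2,0.2],"dp":[[-2.15,-0.25,0.0],[-2.0,-0.35,0.0],[-1.9,-0.35,0.0],[-1.75,-0.35,0.0],[-1.55,-0.35,-0.05],[-1.45,-0.4,0.0],[-1.2,-0.3,0.0],[-1.05,-0.35,0.0],[-0.85,-0.25,0.0],[-0.6,-0.2,0.0],[-0.35,-0.1,0.0],[-0.15,-0.05,0.0]],"turn":[[0.0,0.0,-0.025],[0.0,0.0,-0.03],[0.0,0.0,-0.02],[0.0,0.0,-0.025],[0.0,0.0,-0.02],[0.0,0.0,-0.02],[0.0,0.0,-0.015],[0.0,0.0,-0.015],[0.0,0.0,-0.01],[0.0,0.0,-0.01],[0.0,0.0,-0.005],[0.0,0.0,0.0]]}
max 2.5 0.035 end [ 0.45   -0.2811  0.2421]
```

View pics/4.png

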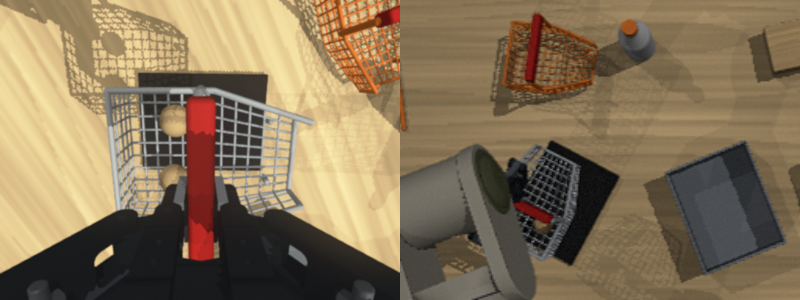

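The basket hangs level in the grip with both balls inside, at (173,120) and (172,178) in the left panel. I carry it over to the yellow tray.

>>> {"name": "move_arm", "arguments": {
  "jaw": [0.2,0.2,0.2,0.2,0.2,0.2,0.2,0.2,0.2,0.2,0.2,0.2],
  "dp": [
    [-0.1,0.05,0.0],
    [-0.4,0.15,0.0],
    [-0.55,0.3,0.0],
    [-0.8,0.3,0.0],
    [-1.0,0.45,0.0],
    [-1.2,0.45,0.0],
    [-1.35,0.55,0.0],
    [-1.55,0.55,0.0],
    [-1.7,0.6,0.0],
    [-1.8,0.55,-0.05],
    [-1.95,0.6,0.0],
    [-2.1,0.55,0.0]
  ],
  "turn": [
    [0,0,0],
    [0,0,-0.005],
    [0,0,-0.01],
    [0,0,-0.01],
    [0,0,-0.015],
    [0,0,-0.015],
    [0,0,-0.02],
    [0,0,-0.02],
    [0,0,-0.02],
    [0,0,-0.025],
    [0,0,-0.025],
    [0,0,-0.03]
  ]
}}

```text
time_s: 7.25
position: [0.4697, 0.1565, 0.2415]
tool_rot: [[0.27, 0.963, 0.0], [0.963, -0.27, -0.0], [0.0, 0.0, -1.0]]
ft_force: [0.2, -0.8, -2.5]
grip_width: 0.0131
gripper_force: 68.3
```

>>> {"name": "move_arm", "arguments": {
  "jaw": [0.2,0.2,0.2,0.2,0.2,0.2,0.2,0.2,0.2,0.2,0.2,0.2],
  "dp": [
    [-2.15,0.5,0.0],
    [-2.3,0.45,0.0],
    [-2.35,0.45,0.0],
    [-2.4,0.35,0.0],
    [-2.4,0.25,0.0],
    [-2.5,0.2,0.0],
    [-2.45,0.15,-0.05],
    [-2.45,0.05,0.0],
    [-2.45,-0.05,0.0],
    [-2.35,-0.1,0.0],
    [-2.3,-0.15,0.0],
    [-2.25,-0.25,0.0]
  ],
  "turn": [
    [0,0,-0.03],
    [0,0,-0.025],
    [0,0,-0.03],
    [0,0,-0.03],
    [0,0,-0.035],
    [0,0,-0.03],
    [0,0,-0.03],
    [0,0,-0.03],
    [0,0,-0.03],
    [0,0,-0.03],
    [0,0,-0.03],
    [0,0,-0.03]
  ]
}}

```text
time_s: 8.25
position: [0.4561, -0.129, 0.242]
tool_rot: [[-0.086, 0.996, 0.0], [0.996, 0.086, -0.0], [-0.0, 0.0, -1.0]]
ft_force: [1.3, 0.1, -1.8]
grip_width: 0.0131
gripper_force: 68.2
```

>>> {"name": "move_arm", "arguments": {
  "jaw": [0.2,0.2,0.2,0.2,0.2,0.2,0.2,0.2,0.2,0.2,0.2,0.2],
  "dp": [
    [-2.15,-0.25,0.0],
    [-2.0,-0.35,0.0],
    [-1.9,-0.35,0.0],
    [-1.75,-0.35,0.0],
    [-1.55,-0.35,-0.05],
    [-1.45,-0.4,0.0],
    [-1.2,-0.3,0.0],
    [-1.05,-0.35,0.0],
    [-0.85,-0.25,0.0],
    [-0.6,-0.2,0.0],
    [-0.35,-0.1,0.0],
    [-0.15,-0.05,0.0]
  ],
  "turn": [
    [0,0,-0.025],
    [0,0,-0.03],
    [0,0,-0.02],
    [0,0,-0.025],
    [0,0,-0.02],
    [0,0,-0.02],
    [0,0,-0.015],
    [0,0,-0.015],
    [0,0,-0.01],
    [0,0,-0.01],
    [0,0,-0.005],
    [0,0,0]
  ]
}}

```text
time_s: 9.25
position: [0.4499, -0.2814, 0.2423]
tool_rot: [[-0.276, 0.961, -0.0], [0.961, 0.276, 0.0], [0.0, -0.0, -1.0]]
ft_force: [0.3, 0.2, -2.3]
grip_width: 0.0133
gripper_force: 68.2
```

>>> {"name": "move_arm", "arguments": {
  "jaw": [0.2,0.2,0.2,0.2],
  "dp": [
    [0,0,0],
    [0,0,0],
    [0,0,0],
    [0,0,0]
  ],
  "turn": [
    [0,0,0],
    [0,0,0],
    [0,0,0],
    [0,0,0]
  ]
}}

```text
time_s: 9.58
position: [0.4501, -0.2807, 0.2424]
tool_rot: [[-0.277, 0.961, 0.0], [0.961, 0.277, 0.0], [0.0, 0.0, -1.0]]
ft_force: [-0.3, 0.1, -1.8]
grip_width: 0.013
gripper_force: 68.2
```

```bash
python3 - <<'E'
from h import *
s=observe();print(s["position"],s["tool_rot"],s["q"],s["grip_width"],s["time_s"])
w,d=cams.get_image("wrist");t,D=cams.get_image("scene");cv2.imwrite("pics/5.png",np.hstack([cv2.resize(w,(400,300)),cv2.resize(t[90:282,50:306],(400,300))])[:,:,::-1])
# handle pivot H fixed; lower 1.5 cm first, then tilt about the handle
H=np.array([.45,-.281,.219])
st=[];
for a in range(2,49,2):
    R=down(16,a); st.append((H+.019*R[:,2],R,1,"lin"))
plan([(H-[0,0,.019],down(16),6,"sm")]+st,.2)
E
```

```text
[ 0.45011524 -0.28068533  0.24239143] [[-2.76797193e-01  9.60928359e-01  5.10086139e-05]
 [ 9.60928360e-01  2.76797191e-01  4.59282119e-05]
 [ 3.00146803e-05  6.17284238e-05 -9.99999998e-01]] [-4.47465115e+01  1.93830643e+01  7.62381726e+01  3.94534624e-03
  8.43785399e+01 -6.08160417e+01] 0.012996741503054075 9.5833
{"jaw":[0.2,0.2,0.2,0.2,0.2,0.2,0.2,0.2,0.2,0.2,0.2,0.2],"dp":[[0.0,0.0,0.3],[0.0,0.0,0.8],[0.0,0.0,1.0],[0.0,0.0,1.05],[0.0,0.0,0.8],[0.0,0.0,0.3],[0.0,-0.1,0.0],[0.0,-0.05,0.0],[0.0,-0.05,0.0],[0.0,-0.1,0.0],[0.0,-0.05,0.0],[0.0,-0.05,0.0]],"turn":[[0.0,0.0,0.0],[0.0,0.0,0.0],[0.0,0.0,0.0],[0.0,0.0,0.0],[0.0,0.0,0.0],[0.0,0.0,0.0],[0.035,0.0,0.0],[0.035,0.0,0.0],[0.035,0.0,0.0],[0.035,0.0,0.0],[0.035,0.0,0.0],[0.035,0.0,0.0]]}
{"jaw":[0.2,0.2,0.2,0.2,0.2,0.2,0.2,0.2,0.2,0.2,0.2,0.2],"dp":[[0.0,-0.1,0.0],[0.0,-0.05,0.0],[0.0,-0.05,0.0],[0.0,-0.1,0.0],[0.0,-0.05,0.0],[0.0,-0.05,-0.05],[0.0,-0.1,0.0],[0.0,-0.05,0.0],[0.0,-0.05,0.0],[0.0,-0.1,0.0],[0.0,-0.05,0.0],[0.0,-0.05,0.0]],"turn":[[0.035,0.0,0.0],[0.035,0.0,0.0],[0.035,0.0,0.0],[0.035,0.0,0.0],[0.035,0.0,0.0],[0.035,0.0,0.0],[0.035,0.0,0.0],[0.035,0.0,0.0],[0.035,0.0,0.0],[0.035,0.0,0.0],[0.035,0.0,0.0],[0.035,0.0,0.0]]}
{"jaw":[0.2,0.2,0.2,0.2,0.2,0.2],"dp":[[0.0,-0.1,0.0],[0.0,-0.05,0.0],[0.0,-0.05,0.0],[0.0,-0.05,0.0],[0.0,-0.1,0.0],[0.0,-0.05,0.0]],"turn":[[0.035,0.0,0.0],[0.035,0.0,0.0],[0.035,0.0,0.0],[0.035,0.0,0.0],[0.035,0.0,0.0],[0.035,0.0,0.0]]}
max 1.05 0.035 end [ 0.4365 -0.2847  0.2063]
```

View pics/5.png

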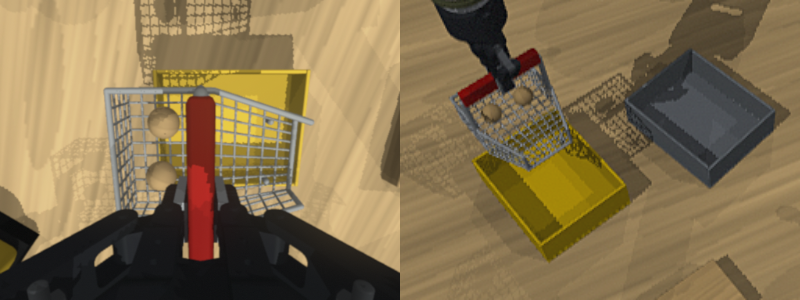

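Both balls are still inside and the spout sits over the yellow tray. I lower the basket and tip it, slowly around the exit angle.

>>> {"name": "move_arm", "arguments": {
  "jaw": [0.2,0.2,0.2,0.2,0.2,0.2,0.2,0.2,0.2,0.2,0.2,0.2],
  "dp": [
    [0,0,0.3],
    [0,0,0.8],
    [0,0,1.0],
    [0,0,1.0],
    [0,0,0.8],
    [0,0,0.3],
    [0,-0.05,0],
    [0,-0.05,0],
    [0,-0.05,0],
    [0,-0.05,0],
    [0,-0.05,0],
    [0,-0.05,0]
  ],
  "turn": [
    [0,0,0],
    [0,0,0],
    [0,0,0],
    [0,0,0],
    [0,0,0],
    [0,0,0],
    [0.02,0,0],
    [0.03,0,0],
    [0.035,0,0],
    [0.035,0,0],
    [0.035,0,0],
    [0.035,0,0]
  ]
}}

```text
time_s: 10.68
position: [0.4475, -0.2821, 0.2012]
tool_rot: [[-0.276, 0.944, -0.183], [0.961, 0.271, -0.054], [-0.001, -0.191, -0.982]]
ft_force: [-0.4, -0.6, -2.5]
grip_width: 0.0128
gripper_force: 68.3
```

>>> {"name": "move_arm", "arguments": {
  "jaw": [0.2,0.2,0.2,0.2,0.2,0.2,0.2,0.2,0.2,0.2,0.2,0.2],
  "dp": [
    [0,-0.05,0],
    [0,-0.05,0],
    [0,-0.05,0],
    [0,0,0],
    [0,-0.05,0],
    [0,0,0],
    [0,-0.05,0],
    [0,0,0],
    [0,-0.05,0],
    [0,0,0],
    [0,-0.05,0],
    [0,0,0]
  ],
  "turn": [
    [0.03,0,0],
    [0.025,0,0],
    [0.015,0,0],
    [0.015,0,0],
    [0.015,0,0],
    [0.015,0,0],
    [0.015,0,0],
    [0.015,0,0],
    [0.015,0,0],
    [0.015,0,0],
    [0.015,0,0],
    [0.015,0,0]
  ]
}}

```text
time_s: 11.68
position: [0.4439, -0.2829, 0.2015]
tool_rot: [[-0.276, 0.887, -0.371], [0.961, 0.255, -0.107], [-0.0, -0.386, -0.922]]
ft_force: [0.3, 0.6, -1.2]
grip_width: 0.0128
gripper_force: 68.3
```

>>> {"name": "move_arm", "arguments": {
  "jaw": [0.2,0.2,0.2,0.2,0.2,0.2,0.2,0.2,0.2,0.2,0.2,0.2],
  "dp": [
    [0,-0.05,0],
    [0,-0.05,0],
    [0,-0.05,0],
    [0,-0.05,0],
    [0,-0.05,0],
    [0,-0.05,0],
    [0,-0.05,0],
    [0,-0.05,0],
    [0,-0.05,0],
    [0,-0.05,0],
    [0,-0.05,0],
    [0,-0.05,0]
  ],
  "turn": [
    [0.02,0,0],
    [0.025,0,0],
    [0.03,0,0],
    [0.03,0,0],
    [0.03,0,0],
    [0.03,0,0],
    [0.03,0,0],
    [0.03,0,0],
    [0.03,0,0],
    [0.03,0,0],
    [0.03,0,0],
    [0.03,0,0]
  ]
}}

```text
time_s: 12.68
position: [0.439, -0.2843, 0.2046]
tool_rot: [[-0.276, 0.708, -0.65], [0.961, 0.203, -0.187], [-0.0, -0.676, -0.736]]
ft_force: [0.1, -0.3, -2.3]
grip_width: 0.0131
gripper_force: 68.4
```

>>> {"name": "move_arm", "arguments": {
  "jaw": [0.2,0.2,0.2,0.2,0.2,0.2,0.2,0.2,0.2,0.2,0.2,0.2],
  "dp": [
    [0,-0.05,0],
    [0,0,0],
    [0,0,0],
    [0,0,0],
    [0,0,0],
    [0,0,0],
    [0,0,0],
    [0,0,0],
    [0,0,0],
    [0,0,0],
    [0,0,0],
    [0,0,0]
  ],
  "turn": [
    [0.02,0,0],
    [0,0,0],
    [0,0,0],
    [0,0,0],
    [0,0,0],
    [0,0,0],
    [0,0,0],
    [0,0,0],
    [0,0,0],
    [0,0,0],
    [0,0,0],
    [0,0,0]
  ]
}}

```text
time_s: 13.68
position: [0.4387, -0.2843, 0.2049]
tool_rot: [[-0.276, 0.697, -0.662], [0.961, 0.2, -0.19], [-0.0, -0.689, -0.725]]
ft_force: [0.3, 0.1, -2.0]
grip_width: 0.013
gripper_force: 68.4
```

```bash
python3 - <<'E'
from h import *
s=observe();print(s["position"],np.degrees(np.arccos(-np.array(s["tool_rot"])[2,2])),s["q"],s["grip_width"],s["time_s"])
w,d=cams.get_image("wrist");t,D=cams.get_image("scene");cv2.imwrite("pics/6.png",np.hstack([cv2.resize(w,(400,300)),cv2.resize(t[90:282,50:306],(400,300))])[:,:,::-1])
for r in cams.outline_of("scene","ball_a"):
    m=r["mask"]&(D>0);print(r["p"],np.median(cloud("scene",D)[m],0))
E
```

```text
[ 0.43869509 -0.28433545  0.20493612] 43.54351061797237 [-31.48609736  36.44009562  65.01195217 -32.33261166 108.179593
 -49.54295094] 0.01295149952235516 13.6833
```

View pics/6.png

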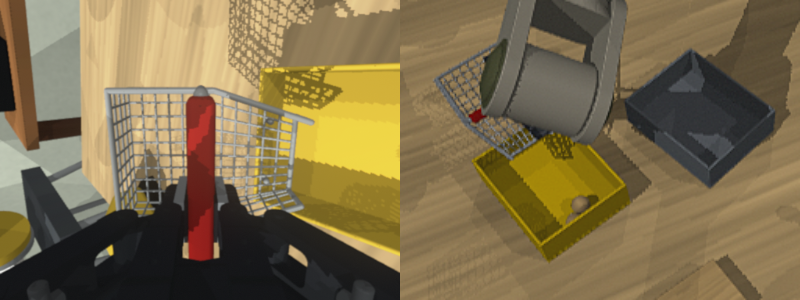

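The basket looks empty and a ball shows in the yellow tray at (578,206) of the panel. I bring the basket level and raise it, then check again.

```bash
python3 - <<'E'
from h import *
H=np.array([.45,-.281,.26])
plan([([.45,-.281,.241],down(16),14,"sm"),([.477,.3117,.24],down(-27),33,"sm")],.2)
E
```

```text
{"jaw":[0.2,0.2,0.2,0.2,0.2,0.2,0.2,0.2,0.2,0.2,0.2,0.2],"dp":[[0.0,0.0,-0.05],[0.0,-0.1,-0.15],[0.0,-0.1,-0.2],[0.0,-0.1,-0.3],[0.0,-0.1,-0.35],[0.0,-0.1,-0.35],[0.0,-0.05,-0.4],[0.0,0.0,-0.4],[0.0,0.0,-0.4],[0.0,0.05,-0.35],[0.0,0.05,-0.3],[0.0,0.05,-0.25]],"turn":[[-0.01,0.0,0.0],[-0.03,0.0,0.0],[-0.05,0.0,0.0],[-0.06,0.0,0.0],[-0.07,0.0,0.0],[-0.08,0.0,0.0],[-0.08,0.0,0.0],[-0.08,0.0,0.0],[-0.08,0.0,0.0],[-0.07,0.0,0.0],[-0.06,0.0,0.0],[-0.05,0.0,0.0]]}
{"jaw":[0.2,0.2,0.2,0.2,0.2,0.2,0.2,0.2,0.2,0.2,0.2,0.2],"dp":[[0.0,0.05,-0.15],[0.0,0.0,-0.05],[0.15,0.05,0.0],[0.45,0.15,0.0],[0.7,0.25,0.0],[1.0,0.3,0.0],[1.2,0.35,0.0],[1.45,0.45,0.0],[1.65,0.4,0.0],[1.85,0.45,0.0],[2.0,0.45,0.0],[2.15,0.45,0.05]],"turn":[[-0.03,0.0,0.0],[-0.01,0.0,0.0],[0.0,0.0,0.0],[0.0,0.0,0.01],[0.0,0.0,0.005],[0.0,0.0,0.015],[0.0,0.0,0.015],[0.0,0.0,0.02],[0.0,0.0,0.02],[0.0,0.0,0.025],[0.0,0.0,0.025],[0.0,0.0,0.03]]}
{"jaw":[0.2,0.2,0.2,0.2,0.2,0.2,0.2,0.2,0.2,0.2,0.2,0.2],"dp":[[2.3,0.35,0.0],[2.45,0.3,0.0],[2.55,0.3,0.0],[2.6,0.15,0.0],[2.65,0.1,0.0],[2.65,0.0,0.0],[2.7,-0.1,0.0],[2.7,-0.2,0.0],[2.65,-0.25,0.0],[2.55,-0.35,0.0],[2.5,-0.45,0.05],[2.4,-0.45,0.0]],"turn":[[0.0,0.0,0.03],[0.0,0.0,0.03],[0.0,0.0,0.035],[0.0,0.0,0.03],[0.0,0.0,0.035],[0.0,0.0,0.035],[0.0,0.0,0.035],[0.0,0.0,0.03],[0.0,0.0,0.035],[0.0,0.0,0.035],[0.0,0.0,0.03],[0.0,0.0,0.03]]}
{"jaw":[0.2,0.2,0.2,0.2,0.2,0.2,0.2,0.2,0.2,0.2,0.2],"dp":[[2.3,-0.55,0.0],[2.15,-0.55,0.0],[1.95,-0.6,0.0],[1.8,-0.6,0.0],[1.6,-0.55,0.0],[1.4,-0.55,0.0],[1.2,-0.45,0.0],[0.95,-0.4,0.0],[0.7,-0.3,0.0],[0.4,-0.2,0.0],[0.15,-0.05,0.0]],"turn":[[0.0,0.0,0.03],[0.0,0.0,0.03],[0.0,0.0,0.025],[0.0,0.0,0.025],[0.0,0.0,0.02],[0.0,0.0,0.02],[0.0,0.0,0.015],[0.0,0.0,0.015],[0.0,0.0,0.01],[0.0,0.0,0.005],[0.0,0.0,0.0]]}
max 2.7 0.08 end [0.477  0.3116 0.2401]
```

>>> {"name": "move_arm", "arguments": {
  "jaw": [0.2,0.2,0.2,0.2,0.2,0.2,0.2,0.2,0.2,0.2,0.2,0.2,0.2],
  "dp": [
    [0,0,-0.05],
    [0,-0.1,-0.15],
    [0,-0.1,-0.2],
    [0,-0.1,-0.3],
    [0,-0.1,-0.35],
    [0,-0.1,-0.35],
    [0,-0.05,-0.4],
    [0,0,-0.4],
    [0,0,-0.4],
    [0,0.05,-0.35],
    [0,0.05,-0.3],
    [0,0.05,-0.25]
  ],
  "turn": [
    [-0.01,0,0],
    [-0.03,0,0],
    [-0.05,0,0],
    [-0.06,0,0],
    [-0.07,0,0],
    [-0.08,0,0],
    [-0.08,0,0],
    [-0.08,0,0],
    [-0.08,0,0],
    [-0.07,0,0],
    [-0.06,0,0],
    [-0.05,0,0]
  ]
}}

```text
invalid input
```

>>> {"name": "move_arm", "arguments": {
  "jaw": [0.2,0.2,0.2,0.2,0.2,0.2,0.2,0.2,0.2,0.2,0.2,0.2],
  "dp": [
    [0,0,-0.05],
    [0,-0.1,-0.15],
    [0,-0.1,-0.2],
    [0,-0.1,-0.3],
    [0,-0.1,-0.35],
    [0,-0.1,-0.35],
    [0,-0.05,-0.4],
    [0,0,-0.4],
    [0,0,-0.4],
    [0,0.05,-0.35],
    [0,0.05,-0.3],
    [0,0.05,-0.25]
  ],
  "turn": [
    [-0.01,0,0],
    [-0.03,0,0],
    [-0.05,0,0],
    [-0.06,0,0],
    [-0.07,0,0],
    [-0.08,0,0],
    [-0.08,0,0],
    [-0.08,0,0],
    [-0.08,0,0],
    [-0.07,0,0],
    [-0.06,0,0],
    [-0.05,0,0]
  ]
}}

```text
time_s: 14.83
position: [0.4493, -0.2813, 0.2403]
tool_rot: [[-0.276, 0.961, -0.034], [0.961, 0.275, -0.012], [-0.002, -0.036, -0.999]]
ft_force: [0.1, -0.2, -2.2]
grip_width: 0.0132
gripper_force: 68.3
```

>>> {"name": "move_arm", "arguments": {
  "jaw": [0.2,0.2,0.2,0.2,0.2,0.2],
  "dp": [
    [0,0.05,-0.15],
    [0,0,-0.05],
    [0,0,0],
    [0,0,0],
    [0,0,0],
    [0,0,0]
  ],
  "turn": [
    [-0.03,0,0],
    [-0.01,0,0],
    [0,0,0],
    [0,0,0],
    [0,0,0],
    [0,0,0]
  ]
}}

```text
time_s: 15.33
position: [0.4503, -0.2809, 0.2409]
tool_rot: [[-0.277, 0.961, -0.001], [0.961, 0.277, 0.0], [0.0, -0.001, -1.0]]
ft_force: [0.4, 0.4, -2.5]
grip_width: 0.0131
gripper_force: 68.4
```

```bash
python3 - <<'E'
from h import *
s=observe();print(s["position"],np.array(s["tool_rot"]).round(3),s["q"],s["time_s"])
w,d=cams.get_image("wrist");t,D=cams.get_image("scene");cv2.imwrite("pics/7.png",np.hstack([cv2.resize(w,(400,300)),cv2.resize(t[90:282,50:306],(400,300))])[:,:,::-1])
E
```

```text
[ 0.450275   -0.28090511  0.24093481] [[-0.277  0.961 -0.001]
 [ 0.961  0.277  0.   ]
 [ 0.    -0.001 -1.   ]] [-4.47400372e+01  1.94830027e+01  7.63318694e+01 -1.88897328e-02
  8.42155053e+01 -6.08067685e+01] 15.3333
```

View pics/7.png

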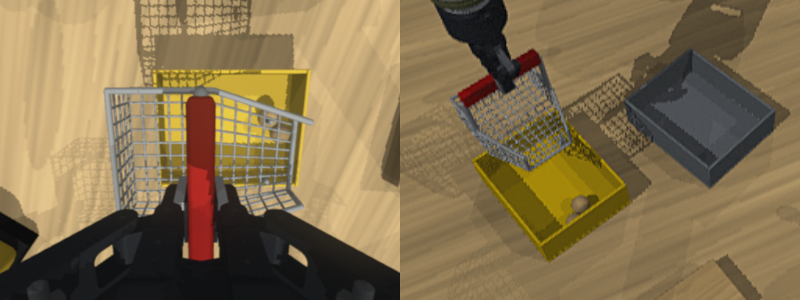

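The basket is empty, and the balls show in the yellow tray at about (578,206), partly overlapping. I carry the basket back.

>>> {"name": "move_arm", "arguments": {
  "jaw": [0.2,0.2,0.2,0.2,0.2,0.2,0.2,0.2,0.2,0.2],
  "dp": [
    [0.15,0.05,0.0],
    [0.45,0.15,0.0],
    [0.7,0.25,0.0],
    [1.0,0.3,0.0],
    [1.2,0.35,0.0],
    [1.45,0.45,0.0],
    [1.65,0.4,0.0],
    [1.85,0.45,0.0],
    [2.0,0.45,0.0],
    [2.15,0.45,0.05]
  ],
  "turn": [
    [0,0,0],
    [0,0,0.01],
    [0,0,0.005],
    [0,0,0.015],
    [0,0,0.015],
    [0,0,0.02],
    [0,0,0.02],
    [0,0,0.025],
    [0,0,0.025],
    [0,0,0.03]
  ]
}}

```text
time_s: 16.27
position: [0.4561, -0.1495, 0.2407]
tool_rot: [[-0.113, 0.994, 0.0], [0.994, 0.113, -0.0], [-0.0, 0.0, -1.0]]
ft_force: [1.4, -0.6, -2.6]
grip_width: 0.0132
gripper_force: 68.3
```

>>> {"name": "move_arm", "arguments": {
  "jaw": [0.2,0.2,0.2,0.2,0.2,0.2,0.2,0.2,0.2,0.2,0.2,0.2],
  "dp": [
    [2.3,0.35,0.0],
    [2.45,0.3,0.0],
    [2.55,0.3,0.0],
    [2.6,0.15,0.0],
    [2.65,0.1,0.0],
    [2.65,0.0,0.0],
    [2.7,-0.1,0.0],
    [2.7,-0.2,0.0],
    [2.65,-0.25,0.0],
    [2.55,-0.35,0.0],
    [2.5,-0.45,0.05],
    [2.4,-0.45,0.0]
  ],
  "turn": [
    [0,0,0.03],
    [0,0,0.03],
    [0,0,0.035],
    [0,0,0.03],
    [0,0,0.035],
    [0,0,0.035],
    [0,0,0.035],
    [0,0,0.03],
    [0,0,0.035],
    [0,0,0.035],
    [0,0,0.03],
    [0,0,0.03]
  ]
}}

```text
time_s: 17.27
position: [0.4694, 0.1597, 0.2402]
tool_rot: [[0.273, 0.962, 0.0], [0.962, -0.273, 0.0], [0.0, 0.0, -1.0]]
ft_force: [0.3, -0.8, -3.0]
grip_width: 0.0128
gripper_force: 68.4
```

>>> {"name": "move_arm", "arguments": {
  "jaw": [0.2,0.2,0.2,0.2,0.2,0.2,0.2,0.2,0.2,0.2,0.2],
  "dp": [
    [2.3,-0.55,0.0],
    [2.15,-0.55,0.0],
    [1.95,-0.6,0.0],
    [1.8,-0.6,0.0],
    [1.6,-0.55,0.0],
    [1.4,-0.55,0.0],
    [1.2,-0.45,0.0],
    [0.95,-0.4,0.0],
    [0.7,-0.3,0.0],
    [0.4,-0.2,0.0],
    [0.15,-0.05,0.0]
  ],
  "turn": [
    [0,0,0.03],
    [0,0,0.03],
    [0,0,0.025],
    [0,0,0.025],
    [0,0,0.02],
    [0,0,0.02],
    [0,0,0.015],
    [0,0,0.015],
    [0,0,0.01],
    [0,0,0.005],
    [0,0,0]
  ]
}}

```text
time_s: 18.18
position: [0.4767, 0.3122, 0.2401]
tool_rot: [[0.452, 0.892, -0.0], [0.892, -0.452, -0.0], [-0.0, -0.0, -1.0]]
ft_force: [-0.9, -0.4, -2.3]
grip_width: 0.0128
gripper_force: 68.4
```

>>> {"name": "move_arm", "arguments": {
  "jaw": [0.2,0.2,0.2,0.2],
  "dp": [
    [0,0,0],
    [0,0,0],
    [0,0,0],
    [0,0,0]
  ],
  "turn": [
    [0,0,0],
    [0,0,0],
    [0,0,0],
    [0,0,0]
  ]
}}

```text
time_s: 18.52
position: [0.4771, 0.3112, 0.2402]
tool_rot: [[0.453, 0.891, 0.0], [0.891, -0.453, -0.0], [-0.0, 0.0, -1.0]]
ft_force: [0.3, -0.7, -1.5]
grip_width: 0.0129
gripper_force: 68.4
```

```bash
python3 - <<'E'
from h import *
s=observe();print(s["position"],np.array(s["tool_rot"]).round(3),s["time_s"])
t,D=cams.get_image("scene");a,d=cams.get_image("top");cv2.imwrite("pics/8.png",np.hstack([cv2.resize(a[160:304,290:430],(400,411)),cv2.resize(t[130:274,70:210],(400,411))])[:,:,::-1])
for c,Z in(("top",d),("scene",D)):
  for r in cams.outline_of(c,"ball_a"):
    m=r["mask"]&(Z>0);print(c,r["p"],np.median(cloud(c,Z)[m],0))
E
```

```text
[0.47710599 0.31117094 0.24020363] [[ 0.453  0.891  0.   ]
 [ 0.891 -0.453 -0.   ]
 [-0.     0.    -1.   ]] 18.5167
top 0.65 [ 0.56693123 -0.25518736  0.0307292 ]
scene 0.41 [ 0.54709354 -0.24148669  0.03139106]
```

View pics/8.png

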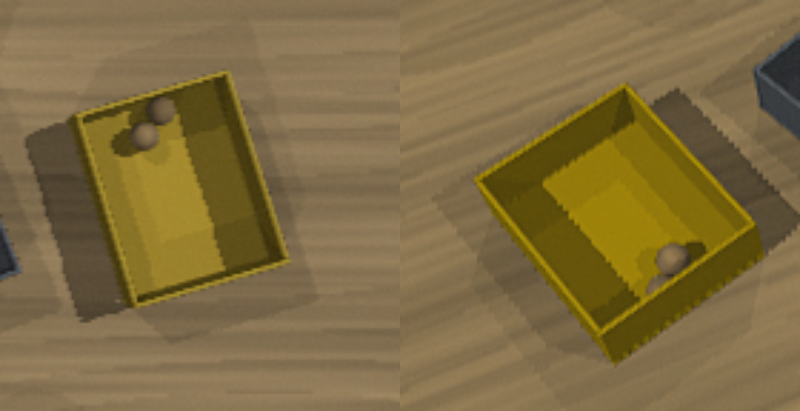

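Both balls lie in the yellow tray, at (162,110) and (145,136) of the left panel. I lower the basket the last 12.9 cm onto its pad.

>>> {"name": "move_arm", "arguments": {
  "jaw": [0.2,0.2,0.2,0.2,0.2,0.2,0.2,0.2,0.2,0.2,0.2,0.2],
  "dp": [
    [0,0,0.4],
    [0,0,1.0],
    [0,0,1.6],
    [0,0,2.0],
    [0,0,2.1],
    [0,0,1.9],
    [0,0,1.5],
    [0,0,1.0],
    [0,0,0.6],
    [0,0,0.4],
    [0,0,0.2],
    [0,0,0.1]
  ],
  "turn": [
    [0,0,0],
    [0,0,0],
    [0,0,0],
    [0,0,0],
    [0,0,0],
    [0,0,0],
    [0,0,0],
    [0,0,0],
    [0,0,0],
    [0,0,0],
    [0,0,0],
    [0,0,0]
  ]
}}

```text
time_s: 19.72
position: [0.4773, 0.3117, 0.1125]
tool_rot: [[0.453, 0.892, 0.001], [0.892, -0.453, 0.0], [0.001, 0.001, -1.0]]
ft_force: [-0.1, 0.2, -1.8]
grip_width: 0.0133
gripper_force: 68.3
```

>>> {"name": "move_arm", "arguments": {
  "jaw": [0.2,0.2,0.2,0.2],
  "dp": [
    [0,0,0.05],
    [0,0,0],
    [0,0,0],
    [0,0,0]
  ],
  "turn": [
    [0,0,0],
    [0,0,0],
    [0,0,0],
    [0,0,0]
  ]
}}

```text
time_s: 20.05
position: [0.4772, 0.3116, 0.112]
tool_rot: [[0.453, 0.892, 0.001], [0.892, -0.453, 0.0], [0.0, 0.0, -1.0]]
ft_force: [-0.2, 0.2, -2.6]
grip_width: 0.013
gripper_force: 68.3
```

Still hanging about 1 mm above the pad, so I ease it down.

>>> {"name": "move_arm", "arguments": {
  "jaw": [0.2,0.2,0.2,0.2,0.2],
  "dp": [
    [0,0,0.05],
    [0,0,0.05],
    [0,0,0],
    [0,0,0],
    [0,0,0]
  ],
  "turn": [
    [0,0,0],
    [0,0,0],
    [0,0,0],
    [0,0,0],
    [0,0,0]
  ]
}}

```text
time_s: 20.47
position: [0.4772, 0.3116, 0.111]
tool_rot: [[0.453, 0.892, 0.001], [0.892, -0.453, 0.0], [0.0, 0.0, -1.0]]
ft_force: [-1.6, -0.8, 4.0]
grip_width: 0.0133
gripper_force: 69.0
```

Contact: the force turned upward, +4 N. I release and retreat.

>>> {"name": "move_arm", "arguments": {
  "jaw": [1.4,1.8,2.4,3.2,4.2,5.4,6.6,8,8.5,8.5,8.5,8.5],
  "dp": [
    [0,0,0],
    [0,0,0],
    [0,0,0],
    [0,0,0],
    [0,0,0],
    [0,0,0],
    [0,0,0],
    [0,0,0],
    [0,0,0],
    [0,0,0],
    [0,0,0],
    [0,0,0]
  ],
  "turn": [
    [0,0,0],
    [0,0,0],
    [0,0,0],
    [0,0,0],
    [0,0,0],
    [0,0,0],
    [0,0,0],
    [0,0,0],
    [0,0,0],
    [0,0,0],
    [0,0,0],
    [0,0,0]
  ]
}}

```text
time_s: 21.47
position: [0.4771, 0.3116, 0.1107]
tool_rot: [[0.453, 0.892, 0.0], [0.892, -0.453, 0.0], [0.0, 0.0, -1.0]]
ft_force: [-0.8, -0.4, -0.4]
grip_width: 0.0847
gripper_force: 0.0
```

>>> {"name": "move_arm", "arguments": {
  "jaw": [8.5,8.5,8.5,8.5,8.5,8.5,8.5,8.5,8.5,8.5,8.5,8.5],
  "dp": [
    [0,0,-0.5],
    [0,0,-1],
    [0,0,-1.5],
    [0,0,-2],
    [0,0,-2.2],
    [0,0,-2.2],
    [0,0,-2],
    [0,0,-1.5],
    [0,0,-1],
    [0,0,-0.5],
    [0,0,0],
    [0,0,0]
  ],
  "turn": [
    [0,0,0],
    [0,0,0],
    [0,0,0],
    [0,0,0],
    [0,0,0],
    [0,0,0],
    [0,0,0],
    [0,0,0],
    [0,0,0],
    [0,0,0],
    [0,0,0],
    [0,0,0]
  ]
}}

```text
time_s: 22.47
position: [0.4769, 0.3115, 0.2546]
tool_rot: [[0.453, 0.892, -0.0], [0.892, -0.453, -0.0], [-0.0, -0.0, -1.0]]
ft_force: [0.1, 0.2, 0.6]
grip_width: 0.0851
gripper_force: 0.0
```

```bash
python3 - <<'E'
from h import *
s=observe();print(s["position"],s["grip_width"],s["time_s"])
w,d=cams.get_image("wrist");t,D=cams.get_image("scene");cv2.imwrite("pics/9.png",np.hstack([cv2.resize(w,(400,300)),cv2.resize(t,(400,300))])[:,:,::-1])
E
```

```text
[0.47689264 0.31150051 0.25457994] 0.08510876344550089 22.4667
```

View pics/9.png

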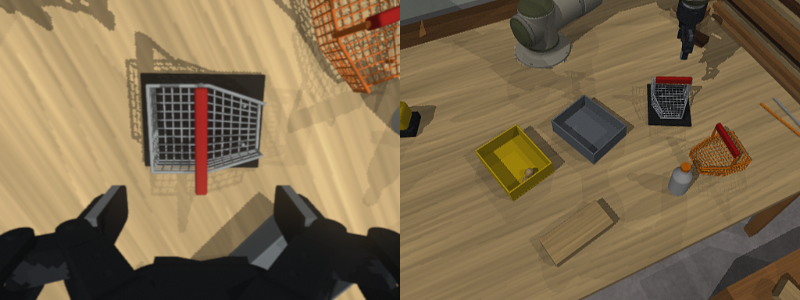

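The basket stands empty and upright on its pad at (202,125) in the left panel, the gripper is clear of it, and the balls are in the yellow tray.

```bash
python3 -c "
from rig import ticket
print(ticket.close_job())"
```

```text
the job is handed in; nothing more can be done
None
```

The job is handed in, with no verdict reported: both balls lie in the yellow tray, and the empty basket stands upright on its pad where it started, released, at about 22.5 s of the 64 s allowed.

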